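# Change the bench bender over to the white nylon tooling

## Task

Change the bench bender over from its grey steel tooling to the white nylon tooling: the large white former goes on the fixed centre pin of the bender and the small white roller on the pin of its swing arm. The grey steel former and the grey steel roller take over the two storage stands, one on each (either way round). Every wheel must end slipped fully down on its pin and let go; leave the jar of red beads standing where it is.

Things in the scene. Friction and masses are not known exactly. Their poses are not given: they have to be found in the camera images.
- white_former: Large white nylon bending wheel: rim d 72 mm, 20 mm high; ribbed grip collar d 28 mm on it, up to 46 mm; bore d 18 mm through; 0.16 kg, loose. Starts on a storage stand. Does not fit on the centre pin while the steel roller is on the arm pin (pins 56 mm apart: the rims would overlap); clears the white roller there by 4 mm. Origin: centre of its underside, z up.
- white_roller: Small white nylon bending wheel: rim d 32 mm, 20 mm high; ribbed grip collar d 28 mm on it, up to 46 mm; bore d 18 mm through; 0.08 kg, loose. Starts on the other storage stand. Origin: centre of its underside, z up.
- steel_former: Grey steel bending wheel: rim d 48 mm, 20 mm high; ribbed grip collar d 28 mm on it, up to 46 mm; bore d 18 mm through; 0.20 kg, loose. Starts on the centre pin of the bender. Origin: centre of its underside, z up.
- steel_roller: Grey steel bending wheel: rim d 56 mm, 20 mm high; ribbed grip collar d 28 mm on it, up to 46 mm; bore d 18 mm through; 0.24 kg, loose. Starts on the arm pin of the bender, its rim 4 mm from that of the steel former. Origin: centre of its underside, z up.
- former_pin (a point): fixed centre pin of the bender (dark blue plate 150 x 124 x 12 mm on the bench; blue back stop 38 mm high, 56 mm from the pin on the side away from the arm): steel pin d 14 mm, tapered nose, tip 26 mm above its washer. This point: centre of the washer face, 30 mm above the bench, where the underside of a seated wheel rests; z up.
- roller_pin (a point): arm pin, on the bender's swing arm (dark bar with a black grip towards the robot; turns stiffly, about 0.5 N m, about the centre pin; need not be moved), 56 mm from the centre pin: steel pin d 14 mm, tapered nose, tip 26 mm above its washer. This point: centre of the washer face, 30 mm above the bench, where the underside of a seated wheel rests; z up. x points to the centre pin.
- stand_a_pin (a point): storage stand: fixed dark-wood block 90 x 90 x 20 mm, carrying the large white former at the start, with an upright steel pin d 14 mm, tapered nose, tip 26 mm above its washer. This point: centre of the washer face, 24 mm above the bench, where the underside of a seated wheel rests; z up.
- stand_b_pin (a point): storage stand: fixed dark-wood block 90 x 90 x 20 mm, carrying the small white roller at the start, with an upright steel pin d 14 mm, tapered nose, tip 26 mm above its washer. This point: centre of the washer face, 24 mm above the bench, where the underside of a seated wheel rests; z up.
- cork_pad: flat cork pad 105 x 105 x 4 mm fixed on the bench, empty: a free spot to put a wheel down on the way. Origin: centre of its underside (top face 4 mm higher).
- bead_jar: bystander: stoppered glass jar of red beads d 46 mm, 77 mm high, standing loose behind the work. Origin: centre of its underside.
Things that resemble listed ones, but are neither listed nor needed, are in the scene too. Leave any blue, orange or purple look-alike of the steel_former alone.

How it is judged:
At the end, for the whole second after the job is handed in: White former on the centre pin, white roller on the arm pin, the steel former and roller on the two storage stands, one on each, either way round; each underside within 6 mm of the seat of its pin (fully down), level within 0.1 rad, at rest and released; the bead jar stands (distance between white_former and former_pin below 0.006 m and distance between white_roller and roller_pin below 0.006 m and ((distance between steel_former and stand_a_pin below 0.006 m and distance between steel_roller and stand_b_pin below 0.006 m) or (distance between steel_roller and stand_a_pin below 0.006 m and distance between steel_former and stand_b_pin below 0.006 m)) and angle between each of white_former, white_roller, steel_former, steel_roller's own z axis and vertical below 0.1 rad and linear speed of each of white_former, white_roller, steel_former, steel_roller below 0.02 m/s and angle between bead_jar's own z axis and vertical below 0.3 rad); the robot touches nothing.
It fails at once if the bead jar is pushed more than 30 mm or tipped over (distance of bead_jar from where it was at the start of the episode above 0.03 m or angle between bead_jar's own z axis and vertical above 0.6 rad).
It also fails if it takes over 122 s, if anything falls off the work surface, if the arm or the gripper's body presses on something with over 40 N, if the wrist force passes 120 N, or if a joint passes its speed limit or range.

## Robot

A 6-joint arm with a two-finger parallel gripper is mounted at the origin on a cart in front of the work surface, level with it; the furniture and walls round the work are solid. World frame = base frame: x ahead of the robot, y to its left, z up, the work surface at z = 0. Lengths are in m, angles in rad, forces in N, time in s.
With the tool pointing down it reaches from about 0.3 to 0.875 m from the base axis. Payload 6.4 kg.
Tool frame: the origin (TCP) lies at the very end of the fingers, on their centre line; the grasp point (between the pads) lies 19 mm behind it; z points along the fingers, y is the line along which they close (so a half turn about z gives the same grasp; the last joint's range is limited). The gripper opens to 85 mm and grips with 20 to 120 N. Pads are 22 mm wide; open, the fingers measure 114 mm over their backs; the gripper's body (76 mm by 85 mm) begins 54 mm behind the grasp point. The pads swing forward as they close: fully open they stand 13 mm farther back than shut.
Start: joints at [1.028, 0.181, 1.607, -0, 1.354, -0.206], TCP at [0.19, 0.543, 0.231] pointing down, gripper open.
Joint ranges: [-2.99, 2.99], [-0.89, 2.07], [0.3, 2.58], [-1.14, 4.28], [0, 2.63], [-3.12, 3.12]. Speed limits (rad/s): [2.57, 2.57, 3.01, 3.14, 3.14, 3.14].

## Interface

Orientations are given as a unit quaternion [w, x, y, z].
In Python, from bench import get_obs, optics, workorder gives the robot as it stands.
- The arm moves only by the tool move_tool, called in YAML: its name, and indented under it one key for each argument. Schema: {"type":"object","properties":{"plan":{"type":"object","properties":{"moves":{"type":"array","items":{"type":"array","items":{"type":"number"},"minItems":7,"maxItems":7},"minItems":1,"maxItems":10}},"additionalProperties":false,"required":["moves"]},"only":{"type":"string"},"quiet":{"type":"boolean"},"lines":{"type":"string"}},"required":["plan"],"additionalProperties":false}. plan is an object whose key "moves" holds a list of rows, 1 to 10 of them, each of 7 numbers: dx, dy, dz in a scale on which 1.0 is 750 mm, then a rotation vector rx, ry, rz in shares of 2 rad (1.0 is 2 rad), then the opening from 0.0 (shut) to 1.0 (fully open); each row is the pose to reach, as a shift and turn from the pose commanded when the call began, along the tool's axes at that moment; what a row does not reach only later rows make up. A row lasts 1/8 s, in which the tool goes at most 0.0625 m and 0.188 rad, less where a joint would pass 70% of its speed; a pose out of reach is approached as far as the arm can. The fingers move at their own pace and stop on an object; the grip force is fixed at half the most. Time passes only in rows, so rows that do not move let the fingers close. The tool returns the time, the measured TCP pose, the force, the opening and the grip force at its end. only (a regular expression) keeps the lines of the reply that match it, lines (a string "A,B") keeps lines A to B, and quiet returns only ok. Shift and turn numbers lie between -1 and 1, and a call with a number outside is refused. Input that does not fit is refused with a message, and nothing moves.
- get_obs(): the state, without advancing time (a new reading comes with each control period).
- optics.camera(name): name is "scene" or "top"; returns (picture, depth): 384x512x3 uint8, blue, green, red; 384x512 float32, m along the optical axis (not along the pixel's ray), 0 where there is no reading.
- optics.camera_params(name): a dict with "fovy" (degrees; the focal length in pixels is half the picture's height over the tangent of half this angle, whatever the lens; pixels are square), "cx", "cy" (the principal point, pixels), "dist" ([k1, k2, p1, p2, k3] as OpenCV has them; the pictures are not rectified), "view" (4x4, takes a point from world to camera coordinates). Camera axes: x right, y up, looking along -z (the intrinsics and any distortion apply to the point x, -y, -z); pixel columns grow to the right and rows downward; lengths in m; the calibration is good to about 2 mm. A picture is of the moment at which its call begins. camera_params takes no time and is no camera call.
- workorder.hand_in(): hands the job in; it is judged then, once.
The state is a dict: "time_s": time; "q": joint angles; "dq": joint speeds; "joint_efforts": joint torques, N m; "eef_pos": TCP position; "eef_rot": TCP orientation; "wrist_force": force on the tool from outside, world axes, zero at the start; "torque": the same for the moment, N m; "opening": opening from 0.0 (shut) to 1.0 (fully open); "grasp_force": force on a finger pad.
Only numpy, scipy, OpenCV 4.12 (cv2) and the standard library are available. Lean on these libraries where they do the work, as an engineer would, in place of code of your own. Each camera call takes 0.05 s, during which the arm holds its last target. There are 200 camera calls.

## Working session

There is one attempt and no reset: what is moved stays moved. The work goes in short steps, Python scripts to look and compute and a tool call to move; the robot and the scene stay as the last step left them, time stands still between calls to the robot, and variables do not carry over. Pictures are saved under pics/ and viewed, at most 14 in all, crops included, and the job is handed in when it is done.

```bash
ls; mkdir -p pics; python3 - <<'E'
from bench import get_obs, optics
import cv2,numpy as np
o=get_obs();print(o)
for n in("scene","top"):
    im,d=optics.camera(n);cv2.imwrite(f"pics/{n}0.png",im);np.savez(f"{n}0.npz",im=im,d=d)
    print(n,optics.camera_params(n))
E
```

```text
pics
{'time_s': 0.0, 'q': array([ 1.02767886e+00,  1.81563926e-01,  1.60799388e+00,  1.87396187e-05,
        1.35378365e+00, -2.06289025e-01]), 'dq': array([ 0.00014531,  0.00134714, -0.00052835,  0.0009148 ,  0.00021559,
        0.00030068]), 'joint_efforts': array([-1.59108788e-05, -4.44893610e+01, -3.51325142e+01, -2.69715156e-04,
        9.42915387e-03, -2.47404870e-06]), 'eef_pos': array([0.18972109, 0.54222598, 0.2303781 ]), 'eef_rot': array([-3.28541180e-04,  1.67621151e-01,  9.85851097e-01, -8.10383681e-04]), 'wrist_force': array([-0.42409835, -0.22035386,  0.05215523]), 'torque': array([ 0.00407591, -0.04273991,  0.00345107]), 'grasp_force': 0.0, 'opening': 1.0026910562118165}
scene {'fovy': 47.958442419735775, 'cx': 255.25030080928195, 'cy': 193.98192150633722, 'dist': array([0.02129263, 0.        , 0.        , 0.        , 0.        ]), 'view': array([[ 0.62209861, -0.78277195,  0.01616762, -0.31903482],
       [ 0.55412492,  0.45478474,  0.69722049, -0.35458643],
       [-0.55311743, -0.42478102,  0.7166744 , -0.79350876],
       [ 0.        ,  0.        ,  0.        ,  1.        ]])}
top {'fovy': 45.20559424072746, 'cx': 255.02595103443255, 'cy': 193.32195454744158, 'dist': array([0.05845456, 0.        , 0.        , 0.        , 0.        ]), 'view': array([[-0.0116757 , -0.99967691,  0.02257753,  0.02245477],
       [ 0.98251238, -0.00727321,  0.18605514, -0.53728418],
       [-0.18583082,  0.02435503,  0.98227987, -0.96980881],
       [ 0.        ,  0.        ,  0.        ,  1.        ]])}
```

View pics/scene0.png

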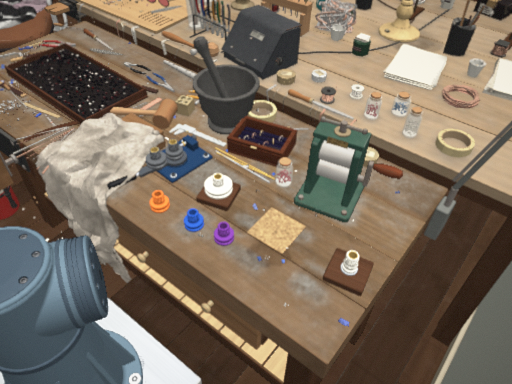

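View pics/top0.png

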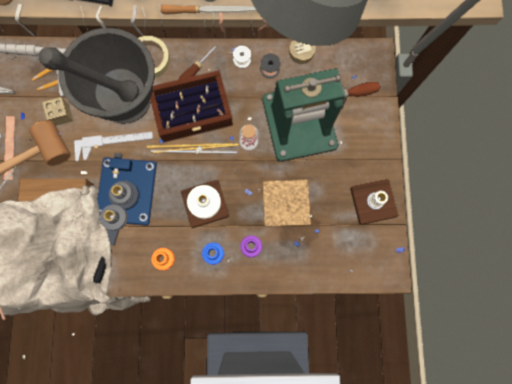

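The scene view shows the bender at (175,155) and the stands at (218,188) and (350,265). In the top view the grey wheels are at (123,190) and (113,215), the white former at (204,202), the white roller at (377,200), the cork pad at (287,203) and the jar at (249,135). I'll zoom in and add a depth readout.

```bash
cat > h.py <<'E'
import numpy as np,cv2
from bench import get_obs, optics
def K(n):
    p=optics.camera_params(n);f=192/np.tan(np.radians(p["fovy"]/2))
    return np.array([[f,0,p["cx"]],[0,f,p["cy"]],[0,0,1]]),p["dist"],p["view"]
def rays(n,uv):
    k,d,V=K(n);q=cv2.undistortPoints(np.array(uv,float).reshape(-1,1,2),k,d)[:,0]
    c=np.c_[q[:,0],-q[:,1],-np.ones(len(q))]
    return -V[:3,:3].T@V[:3,3], c@V[:3,:3]
def plane(n,uv,z):
    o,r=rays(n,uv);return o+r*((z-o[2])/r[:,2])[:,None]
def proj(n,P):
    k,d,V=K(n);c=np.atleast_2d(P)@V[:3,:3].T+V[:3,3];c=c*[1,-1,-1]
    return cv2.projectPoints(c,np.zeros(3),np.zeros(3),k,d)[0][:,0]
def cloud(n,dep):
    h,w=dep.shape;u,v=np.meshgrid(np.arange(w),np.arange(h))
    o,r=rays(n,np.c_[u.ravel(),v.ravel()]);return (o+r*dep.reshape(-1,1)).reshape(h,w,3)
def look(n):
    return optics.camera(n)
E
python3 - <<'E'
from h import *
T=np.load("top0.npz");S=np.load("scene0.npz")
z=lambda im,x,y,w,h,s:cv2.resize(im[y:y+h,x:x+w],None,fx=s,fy=s,interpolation=cv2.INTER_CUBIC)
a=z(T["im"],80,145,75,100,5);b=z(S["im"],125,125,85,100,5)
cv2.imwrite("pics/z1.png",np.hstack([a,b]))
a=z(T["im"],175,170,60,60,5);b=z(T["im"],345,170,60,60,5);c=z(S["im"],190,165,60,60,4);d=z(S["im"],320,240,60,60,4)
cv2.imwrite("pics/z2.png",np.vstack([np.hstack([a,b]),cv2.copyMakeBorder(np.hstack([c,d]),0,0,0,120,0)]))
C=cloud("top",T["d"])
for u,v in [(120,188),(108,216),(123,190),(204,202),(377,198),(287,203),(249,130),(160,245),(60,200),(60,260),(110,285),(90,240),(100,268),(310,90),(190,100)]:
    print(u,v,C[v,u].round(3))
E
```

```text
120 188 [0.552 0.314 0.048]
108 216 [0.489 0.335 0.054]
123 190 [0.542 0.299 0.077]
204 202 [0.519 0.13  0.049]
377 198 [ 0.521 -0.246  0.072]
287 203 [ 0.523 -0.057  0.005]
249 130 [0.676 0.03  0.074]
160 245 [0.43  0.231 0.004]
60 200 [0.522 0.431 0.071]
60 260 [0.397 0.428 0.058]
110 285 [0.344 0.338 0.001]
90 240 [0.439 0.373 0.044]
100 268 [0.38  0.353 0.031]
310 90 [ 0.714 -0.089  0.202]
190 100 [0.767 0.167 0.023]
```

View pics/z1.png

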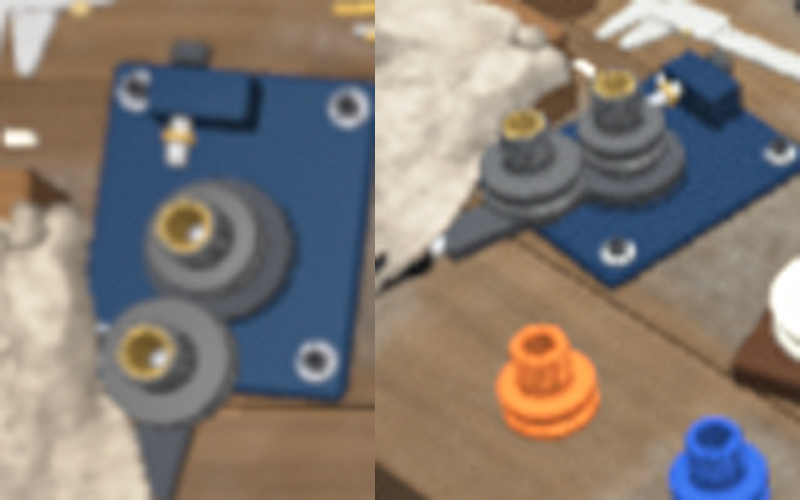

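View pics/z2.png

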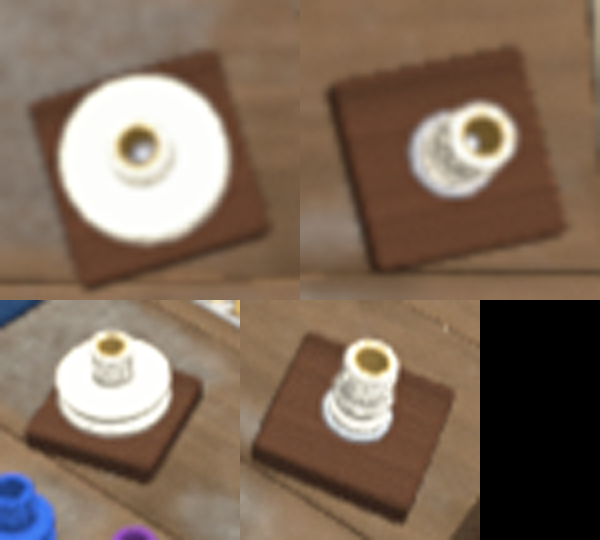

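Brass bushes mark the bore of each wheel clearly in both views. I'll segment them and triangulate.

```bash
cat >> h.py <<'E'
def gold(n,im,guess,z,r=9):
    """centre of brass-bush ring near projected guess -> pixel, on-plane point"""
    g=proj(n,[*guess[:2],z])[0];x0,y0=np.maximum((g-r).astype(int),0)
    c=cv2.resize(im[y0:y0+2*r,x0:x0+2*r],None,fx=8,fy=8,interpolation=cv2.INTER_CUBIC)
    hsv=cv2.cvtColor(c,cv2.COLOR_BGR2HSV)
    m=cv2.inRange(hsv,(10,75,40),(32,255,255))
    m=cv2.morphologyEx(m,cv2.MORPH_OPEN,np.ones((5,5)))
    cs=cv2.findContours(m,cv2.RETR_EXTERNAL,cv2.CHAIN_APPROX_NONE)[0]
    if not cs:return None
    k=cv2.convexHull(max(cs,key=cv2.contourArea))
    e=cv2.fitEllipse(k);p=(np.array(e[0])+.5)/8-.5+[x0,y0]
    return p,np.array(e[1])/8,plane(n,[p],z)[0]
E
python3 - <<'E'
from h import *
I={n:np.load(n+"0.npz") for n in("top","scene")}
G=dict(sf=((.54,.305),.076),sr=((.487,.333),.076),wf=((.52,.13),.070),wr=((.521,-.246),.070))
for k,(g,z) in G.items():
    for n in I: 
        r=gold(n,I[n]["im"],g,z)
        print(k,n,[a.round(3) for a in r] if r else None)
# cork
im=I["top"]["im"];hsv=cv2.cvtColor(im,cv2.COLOR_BGR2HSV);m=cv2.inRange(hsv[170:240,250:325],(8,60,140),(25,200,255))
m=cv2.morphologyEx(m,cv2.MORPH_OPEN,np.ones((5,5)))
c=max(cv2.findContours(m,0,2)[0],key=cv2.contourArea);print("cork",cv2.minAreaRect(c),plane("top",[np.array(cv2.minAreaRect(c)[0])+[250,170]],.004))
C=cloud("top",I["top"]["d"])
for x in np.arange(.42,.62,.02): print(x.round(2),[C[int(v),int(u),2].round(3) for u,v in proj("top",np.array([[x,y,.05] for y in np.arange(.28,.46,.02)]))])
E
```

```text
sf top [array([116.537, 189.708]), array([10.281, 10.954]), array([0.543, 0.313, 0.076])]
sf scene [array([172.59 , 135.114]), array([17.519, 18.262]), array([0.564, 0.333, 0.076])]
sr top [array([108.65 , 215.006]), array([10.595, 10.733]), array([0.488, 0.327, 0.076])]
sr scene [array([155.297, 147.752]), array([ 6.884, 12.077]), array([0.497, 0.329, 0.076])]
wf top [array([201.839, 198.309]), array([7.055, 8.368]), array([0.524, 0.133, 0.07 ])]
wf scene [array([217.261, 175.898]), array([5.346, 7.144]), array([0.525, 0.133, 0.07 ])]
wr top [array([372.092, 190.948]), array([ 6.74 , 25.759]), array([ 0.537, -0.237,  0.07 ])]
wr scene [array([343.746, 251.295]), array([18.271, 27.489]), array([ 0.522, -0.235,  0.07 ])]
cork ((36.223907470703125, 32.164878845214844), (45.571502685546875, 46.60224914550781), 88.21009063720703) [[ 0.52490438 -0.05560983  0.004     ]]
0.42 [np.float64(-0.001), np.float64(0.001), np.float64(-0.001), np.float64(0.035), np.float64(0.035), np.float64(0.043), np.float64(0.054), np.float64(0.064), np.float64(0.067)]
0.44 [np.float64(-0.001), np.float64(0.002)
[... 848 characters left out ...]
np.float64(0.028), np.float64(0.056), np.float64(0.048), np.float64(0.01), np.float64(0.01), np.float64(0.071), np.float64(0.072), np.float64(0.078), np.float64(0.079)]
0.56 [np.float64(0.011), np.float64(0.05), np.float64(0.074), np.float64(0.012), np.float64(-0.002), np.float64(0.035), np.float64(0.061), np.float64(0.061), np.float64(0.061)]
0.58 [np.float64(0.008), np.float64(0.009), np.float64(0.028), np.float64(0.013), np.float64(0.001), np.float64(0.0), np.float64(-0.002), np.float64(-0.001), np.float64(-0.003)]
0.6 [np.float64(0.01), np.float64(0.038), np.float64(0.038), np.float64(0.013), np.float64(-0.002), np.float64(-0.001), np.float64(-0.003), np.float64(-0.0), np.float64(0.001)]
```

```bash
python3 - <<'E'
from h import *
I={n:np.load(n+"0.npz") for n in("top","scene")}
px=dict(sf=[(117,190),(173,142.6)],sr=[(109,215),(154.6,150)],wf=[(202.6,199),(217.6,176.5)],wr=[(382,196.3),(353.2,255)])
for k,v in px.items():
    z=.076 if k[0]=='s' else .070
    for n,p in zip(("top","scene"),v):
        g=plane(n,[p],z)[0];out=[]
        for r in(6,7,8):
            e=gold(n,I[n]["im"],g,z,r);out.append(None if e is None else (e[0].round(1).tolist(),e[1].round(1).tolist(),e[2][:2].round(4).tolist()))
        print(k,n,g[:2].round(4),out)
E
```

```text
sf top [0.542  0.3122] [([116.5, 189.7], [10.2, 10.9], [0.5426, 0.3132]), ([116.5, 189.7], [10.3, 11.1], [0.5426, 0.3133]), ([116.5, 189.7], [10.3, 11.1], [0.5426, 0.3133])]
sf scene [0.5417 0.309 ] [([172.6, 137.5], [12.4, 13.2], [0.5563, 0.3259]), ([172.6, 136.4], [14.3, 15.2], [0.5597, 0.3292]), ([172.6, 135.4], [16.3, 17.1], [0.5629, 0.3324])]
sr top [0.4884 0.3264] [([108.9, 215.2], [10.9, 11.1], [0.488, 0.3266]), ([108.7, 215.0], [10.7, 10.8], [0.4883, 0.3269]), ([108.7, 215.0], [10.6, 10.9], [0.4883, 0.3269])]
sr scene [0.4891 0.3239] [([155.2, 147.9], [6.8, 11.7], [0.4959, 0.3291]), ([156.8, 147.4], [7.1, 15.3], [0.5003, 0.3275]), ([157.5, 147.3], [7.0, 16.8], [0.5017, 0.3265])]
wf top [0.5221 0.131 ] [([201.8, 198.3], [7.1, 8.4], [0.5236, 0.1326]), ([201.8, 198.3], [7.1, 8.4], [0.5236, 0.1326]), ([201.8, 198.3], [7.1, 8.4], [0.5236, 0.1326])]
wf scene [0.5236 0.1313] [([217.3, 175.9], [5.3, 7.1], [0.5247, 0.1334]), ([217.3, 175.9], [5.3, 7.1], [0.5247, 0.1334]), ([217.3, 175.9], [5.3, 7.1], [0.5247, 0.1334])]
wr top [ 0.5251 -0.2576] [([381.2, 196.6], [8.0, 8.7], [0.5244, -0.256]), ([381.2, 196.7], [8.1, 8.7], [0.5243, -0.2559]), ([386.8, 191.2], [7.7, 31.1], [0.5363, -0.2688])]
wr scene [ 0.5261 -0.2559] [([352.7, 254.6], [7.3, 9.2], [0.5262, -0.2546]), ([352.7, 254.6], [7.3, 9.2], [0.5262, -0.2546]), ([355.4, 253.3], [16.6, 25.9], [0.533, -0.2573])]
```

The rows are not in the units I measure in: shifts go in shares of 750 mm and turns go in shares of 2 rad. I convert before sending: -0.451 m is -0.6013, -0.06 m is -0.08, 0.71 rad is 0.355.

```bash
cat >> h.py <<'E'
from scipy.spatial.transform import Rotation as R
def to(x,y,z):
    o=get_obs();w=o["eef_rot"];r=R.from_quat([*w[1:],w[0]])
    print("tool delta to",(x,y,z),r.inv().apply(np.array([x,y,z])-o["eef_pos"]).round(4),"y-axis yaw",np.degrees(np.arctan2(*r.as_matrix()[1::-1,1])).round(1),"pos",o["eef_pos"].round(4))
E
```

move_tool:
  plan: {"moves":[[-0.0667, -0.04, 0, 0, 0, 0.09, 0.6], [-0.1333, -0.08, 0.0133, 0, 0, 0.18, 0.6], [-0.2, -0.12, 0.0267, 0, 0, 0.27, 0.6], [-0.2667, -0.16, 0.04, 0, 0, 0.355, 0.6], [-0.3333, -0.2, 0.0533, 0, 0, 0.355, 0.6], [-0.4, -0.24, 0.0667, 0, 0, 0.355, 0.6], [-0.4667, -0.28, 0.08, 0, 0, 0.355, 0.6], [-0.5333, -0.3267, 0.08, 0, 0, 0.355, 0.6], [-0.6, -0.368, 0.08, 0, 0, 0.355, 0.6], [-0.6013, -0.368, 0.08, 0, 0, 0.355, 0.6]]}

```text
time_s: 1.35
eef_pos: [0.5265, 0.1298, 0.171]
eef_rot: [0.0, 0.502, 0.865, -0.0]
wrist_force: [-0.0, 0.0, 0.6]
opening: 0.599
grasp_force: 0.0
```

```bash
python3 -c "
from h import *
to(.524,.133,.10);to(.524,.133,.045)"
```

```text
tool delta to (0.524, 0.133, 0.1) [ 0.0041 -0.0006  0.071 ] y-axis yaw 29.7 pos [0.5265 0.1298 0.171 ]
tool delta to (0.524, 0.133, 0.045) [ 0.0041 -0.0006  0.126 ] y-axis yaw 29.7 pos [0.5265 0.1298 0.171 ]
```

In the tool's units: 0.123 m is 0.164, 0.11 m is 0.1467.

move_tool:
  plan: {"moves":[[0.0053, -0.0013, 0.0533, 0, 0, 0, 0.6], [0.0053, -0.0013, 0.1067, 0, 0, 0, 0.6], [0.0053, -0.0013, 0.1467, 0, 0, 0, 0.6], [0.0053, -0.0013, 0.164, 0, 0, 0, 0.6], [0.0053, -0.0013, 0.164, 0, 0, 0, 0.6]]}

```text
time_s: 1.98
eef_pos: [0.5207, 0.1367, 0.0477]
eef_rot: [-0.001, 0.5, 0.866, -0.0]
wrist_force: [0.4, -0.9, 0.2]
opening: 0.598
grasp_force: 0.0
```

```bash
python3 -c "
from h import *
to(.524,.133,.047)
for n in('top','scene'):
  im,d=look(n);cv2.imwrite(f'pics/{n}1.png',im)
  g=proj(n,[.524,.133,.06])[0].astype(int);c=cv2.resize(im[g[1]-40:g[1]+35,g[0]-35:g[0]+35],None,fx=5,fy=5,interpolation=2);cv2.imwrite(f'pics/c{n}1.png',c)
cv2.imwrite('pics/c1.png',np.hstack([cv2.imread('pics/ctop1.png'),cv2.imread('pics/cscene1.png')]))"
```

```text
tool delta to (0.524, 0.133, 0.047) [-0.0048  0.001   0.0007] y-axis yaw 30.1 pos [0.5207 0.1367 0.0477]
```

View pics/c1.png

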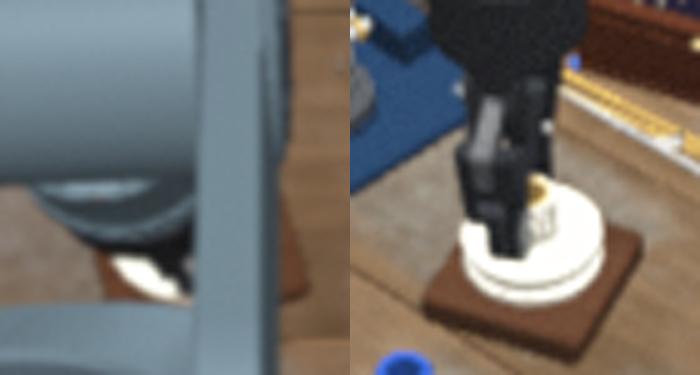

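The fingers stand either side of the collar, tips just above the rim. The TCP is 5 mm off along the tool's x, so I'll shift by that and then close.

In the tool's units: -0.005 m is -0.0067, 0.001 m is 0.0013.

move_tool:
  plan: {"moves":[[-0.0067, 0.0013, 0.0013, 0, 0, 0, 0.6], [-0.0067, 0.0013, 0.0013, 0, 0, 0, 0.6], [-0.0067, 0.0013, 0.0013, 0, 0, 0, 0], [-0.0067, 0.0013, 0.0013, 0, 0, 0, 0], [-0.0067, 0.0013, 0.0013, 0, 0, 0, 0], [-0.0067, 0.0013, 0.0013, 0, 0, 0, 0], [-0.0067, 0.0013, 0.0013, 0, 0, 0, 0]]}

```text
time_s: 2.95
eef_pos: [0.5252, 0.1322, 0.0479]
eef_rot: [0.0, 0.5, 0.866, 0.0]
wrist_force: [-2.1, -0.6, 6.4]
opening: 0.302
grasp_force: 59.0
```

```bash
python3 -c "
from h import *
to(.524,.133,.047)"
```

```text
tool delta to (0.524, 0.133, 0.047) [ 0.0013 -0.0007  0.0009] y-axis yaw 30.0 pos [0.5252 0.1322 0.0479]
```

In the tool's units: -0.163 m is -0.2173, -0.094 m is -0.1253.

move_tool:
  plan: {"moves":[[0, 0, -0.04, 0, 0, 0, 0], [0, 0, -0.08, 0, 0, 0, 0], [-0.04, -0.0267, -0.1067, 0, 0, 0, 0], [-0.1067, -0.06, -0.1067, 0, 0, 0, 0], [-0.1733, -0.1, -0.0933, 0, 0, 0, 0], [-0.2173, -0.1253, -0.08, 0, 0, 0, 0], [-0.2173, -0.1253, -0.04, 0, 0, 0, 0], [-0.2173, -0.1253, 0, 0, 0, 0, 0], [-0.2173, -0.1253, 0.0133, 0, 0, 0, 0], [-0.2173, -0.1253, 0.0133, 0, 0, 0, 0]]}

```text
time_s: 4.2
eef_pos: [0.5246, -0.0555, 0.0368]
eef_rot: [-0.001, 0.5, 0.866, -0.0]
wrist_force: [0.3, 1.3, -1.4]
opening: 0.306
grasp_force: 59.8
```

```bash
python3 -c "
from h import *
to(.525,-.056,.0285)"
```

```text
tool delta to (0.525, -0.056, 0.0285) [-0.0006  0.0001  0.0083] y-axis yaw 30.0 pos [ 0.5246 -0.0555  0.0368]
```

In the tool's units: -0.13 m is -0.1733, -0.09 m is -0.12.

move_tool:
  plan: {"moves":[[0, 0, 0.0107, 0, 0, 0, 0], [0, 0, 0.0113, 0, 0, 0, 0], [0, 0, 0.0113, 0, 0, 0, 0.6], [0, 0, 0.0113, 0, 0, 0, 0.6], [0, 0, 0.0113, 0, 0, 0, 0.6], [0, 0, 0.0113, 0, 0, 0, 0.6], [0, 0, -0.0533, 0, 0, 0, 0.6], [0, 0, -0.12, 0, 0, 0, 0.6], [0, 0, -0.1733, 0, 0, 0, 0.6], [0, 0, -0.1733, 0, 0, 0, 0.6]]}

```text
time_s: 5.45
eef_pos: [0.5277, -0.0566, 0.1713]
eef_rot: [0.004, 0.5, 0.866, 0.001]
wrist_force: [0.6, -0.7, -0.3]
opening: 0.601
grasp_force: 0.0
```

```bash
python3 -c "
from h import *
to(.488,.326,.12)"
```

```text
tool delta to (0.488, 0.326, 0.12) [0.3514 0.1569 0.05  ] y-axis yaw 30.0 pos [ 0.5277 -0.0566  0.1713]
```

In the tool's units: 0.351 m is 0.468, 0.157 m is 0.2093.

move_tool:
  plan: {"moves":[[0.0667, 0.0293, 0, 0, 0, 0, 0.6], [0.1333, 0.06, 0, 0, 0, 0, 0.6], [0.2, 0.0893, 0, 0, 0, 0, 0.6], [0.2667, 0.12, 0, 0, 0, 0, 0.6], [0.3333, 0.1493, 0, 0, 0, 0, 0.6], [0.4, 0.1787, 0.0133, 0, 0, 0, 0.6], [0.468, 0.2093, 0.04, 0, 0, 0, 0.6], [0.468, 0.2093, 0.0667, 0, 0, 0, 0.6], [0.468, 0.2093, 0.0667, 0, 0, 0, 0.6], [0.468, 0.2093, 0.0667, 0, 0, 0, 0.6]]}

```text
time_s: 6.7
eef_pos: [0.4855, 0.3261, 0.1171]
eef_rot: [-0.0, 0.5, 0.866, -0.0]
wrist_force: [0.8, 0.7, 0.5]
opening: 0.604
grasp_force: 0.0
```

```bash
python3 -c "
from h import *
to(.488,.326,.055)"
```

```text
tool delta to (0.488, 0.326, 0.055) [-0.0013  0.0022  0.0621] y-axis yaw 30.0 pos [0.4855 0.3261 0.1171]
```

In the tool's units: 0.062 m is 0.0827, 0.03 m is 0.04.

move_tool:
  plan: {"moves":[[-0.0013, 0.0027, 0.04, 0, 0, 0, 0.6], [-0.0013, 0.0027, 0.0667, 0, 0, 0, 0.6], [-0.0013, 0.0027, 0.0827, 0, 0, 0, 0.6], [-0.0013, 0.0027, 0.0827, 0, 0, 0, 0.6], [-0.0013, 0.0027, 0.0827, 0, 0, 0, 0.6]]}

```text
time_s: 7.32
eef_pos: [0.4883, 0.3269, 0.0561]
eef_rot: [0.0, 0.5, 0.866, 0.0]
wrist_force: [-0.4, 0.3, -0.4]
opening: 0.598
grasp_force: 0.0
```

```bash
python3 -c "
from h import *
to(.488,.326,.054)
for n in ['scene']:
  im,d=look(n)
  g=proj(n,[.49,.326,.06])[0].astype(int);c=cv2.resize(im[g[1]-45:g[1]+35,g[0]-45:g[0]+45],None,fx=5,fy=5,interpolation=2);cv2.imwrite(f'pics/c2.png',c)"
```

```text
tool delta to (0.488, 0.326, 0.054) [-0.0007 -0.0007  0.0021] y-axis yaw 30.0 pos [0.4883 0.3269 0.0561]
```

View pics/c2.png

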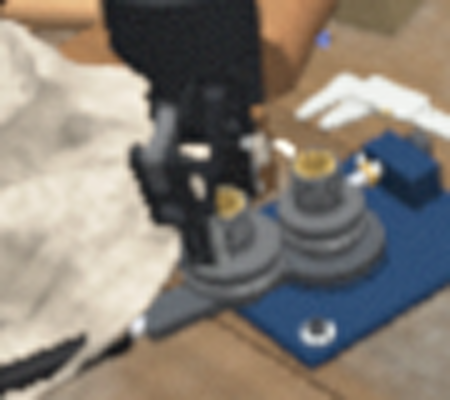

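The fingers straddle the roller's collar (brass at 230,205), well clear of the former. Closing now, then lifting.

In the tool's units: 0.002 m is 0.0027, -0.0007 m is -0.0009.

move_tool:
  plan: {"moves":[[-0.0009, -0.0009, 0.0027, 0, 0, 0, 0.6], [-0.0009, -0.0009, 0.0027, 0, 0, 0, 0], [-0.0009, -0.0009, 0.0027, 0, 0, 0, 0], [-0.0009, -0.0009, 0.0027, 0, 0, 0, 0], [-0.0009, -0.0009, 0.0027, 0, 0, 0, 0], [-0.0009, -0.0009, 0.0027, 0, 0, 0, 0]]}

```text
time_s: 8.12
eef_pos: [0.4881, 0.3261, 0.0538]
eef_rot: [0.0, 0.5, 0.866, 0.001]
wrist_force: [1.9, 0.7, 3.5]
opening: 0.3
grasp_force: 59.1
```

```bash
python3 -c "
from h import *
to(.488,.326,.054)"
```

```text
tool delta to (0.488, 0.326, 0.054) [-0.     -0.0001 -0.0002] y-axis yaw 30.0 pos [0.4881 0.3261 0.0538]
```

move_tool:
  plan: {"moves":[[0, 0, -0.0267, 0, 0, 0, 0], [0, 0, -0.0533, 0, 0, 0, 0], [0, 0, -0.08, 0, 0, 0, 0], [0, 0, -0.12, 0, 0, 0, 0], [0, 0, -0.1467, 0, 0, 0, 0], [0, 0, -0.1467, 0, 0, 0, 0], [0, 0, -0.1467, 0, 0, 0, 0]]}

```text
time_s: 9.0
eef_pos: [0.4867, 0.3255, 0.1626]
eef_rot: [-0.0, 0.5, 0.866, -0.001]
wrist_force: [-0.8, 0.4, -1.9]
opening: 0.305
grasp_force: 60.7
```

```bash
python3 -c "
from h import *
to(.524,.133,.15)"
```

```text
tool delta to (0.524, 0.133, 0.15) [-0.1853 -0.064   0.0126] y-axis yaw 30.0 pos [0.4867 0.3255 0.1626]
```

In the tool's units: -0.1853 m is -0.2471, 0.05 m is 0.0667.

move_tool:
  plan: {"moves":[[-0.0533, -0.0187, 0, 0, 0, 0, 0], [-0.1067, -0.0373, 0, 0, 0, 0, 0], [-0.16, -0.056, 0, 0, 0, 0, 0], [-0.2067, -0.0707, 0.0133, 0, 0, 0, 0], [-0.2471, -0.0849, 0.0267, 0, 0, 0, 0], [-0.2471, -0.0849, 0.0667, 0, 0, 0, 0], [-0.2471, -0.0849, 0.1067, 0, 0, 0, 0], [-0.2471, -0.0849, 0.1067, 0, 0, 0, 0], [-0.2471, -0.0849, 0.1067, 0, 0, 0, 0]]}

```text
time_s: 10.12
eef_pos: [0.5251, 0.1336, 0.0836]
eef_rot: [-0.0, 0.5, 0.866, -0.0]
wrist_force: [0.0, -0.2, -1.8]
opening: 0.302
grasp_force: 60.7
```

```bash
python3 -c "
from h import *
to(.5245,.1328,.048)
im,d=look('scene')
g=proj('scene',[.524,.133,.06])[0].astype(int);c=cv2.resize(im[g[1]-45:g[1]+35,g[0]-45:g[0]+45],None,fx=5,fy=5,interpolation=2);cv2.imwrite(f'pics/c3.png',c)"
```

```text
tool delta to (0.5245, 0.1328, 0.048) [-0.0004 -0.0009  0.0356] y-axis yaw 30.0 pos [0.5251 0.1336 0.0836]
```

View pics/c3.png

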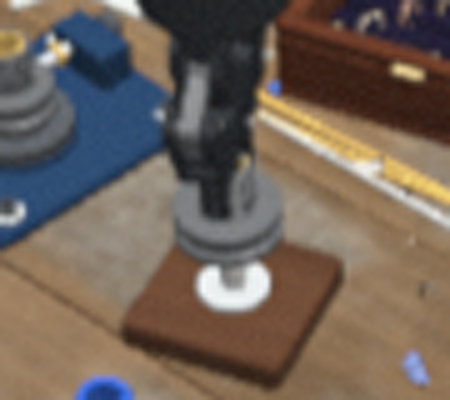

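The roller hangs over the stand's washer (centre 234,286), its pin poking up under the bore and looking aligned. Lowering gently.

In the tool's units: 0.014 m is 0.0187, 0.01 m is 0.0133.

move_tool:
  plan: {"moves":[[-0.0005, -0.0012, 0.0067, 0, 0, 0, 0], [-0.0005, -0.0012, 0.0133, 0, 0, 0, 0], [-0.0005, -0.0012, 0.0187, 0, 0, 0, 0], [-0.0005, -0.0012, 0.0187, 0, 0, 0, 0]]}

```text
time_s: 10.68
eef_pos: [0.524, 0.1327, 0.0689]
eef_rot: [-0.0, 0.5, 0.866, -0.0]
wrist_force: [0.1, 0.1, -1.5]
opening: 0.307
grasp_force: 60.7
```

```bash
python3 -c "
from h import *
V=plane('scene',[[0,0]],0)
g=proj('scene',[.524,.133,.06])[0].astype(int);print('washer',plane('scene',[[234.5/5-.4+g[0]-45,286/5-.4+g[1]-45]],.024))
to(.5245,.1328,.048)"
```

```text
washer [[0.52254273 0.13006973 0.024     ]]
tool delta to (0.5245, 0.1328, 0.048) [-0.0001  0.0005  0.0209] y-axis yaw 30.0 pos [0.524  0.1327 0.0689]
```

In the tool's units: 0.021 m is 0.028, 0.02 m is 0.0267.

move_tool:
  plan: {"moves":[[0, 0, 0.008, 0, 0, 0, 0], [0, 0, 0.016, 0, 0, 0, 0], [0, 0, 0.0227, 0, 0, 0, 0], [0, 0, 0.0267, 0, 0, 0, 0], [0, 0, 0.028, 0, 0, 0, 0], [0, 0, 0.028, 0, 0, 0, 0]]}

```text
time_s: 11.42
eef_pos: [0.5245, 0.1327, 0.0484]
eef_rot: [0.0, 0.5, 0.866, 0.0]
wrist_force: [-0.3, -0.0, -1.7]
opening: 0.302
grasp_force: 60.6
```

In the tool's units: -0.2 m is -0.2667, -0.15 m is -0.2.

move_tool:
  plan: {"moves":[[0, 0, 0, 0, 0, 0, 0.6], [0, 0, 0, 0, 0, 0, 0.6], [0, 0, 0, 0, 0, 0, 0.6], [0, 0, 0, 0, 0, 0, 0.6], [0, 0, -0.0667, 0, 0, 0, 0.6], [0, 0, -0.1333, 0, 0, 0, 0.6], [-0.0667, -0.0387, -0.1467, 0, 0, 0, 0.6], [-0.1333, -0.0773, -0.1467, 0, 0, 0, 0.6], [-0.2, -0.116, -0.1467, 0, 0, 0, 0.6], [-0.2667, -0.1533, -0.1467, 0, 0, 0, 0.6]]}

```text
time_s: 12.68
eef_pos: [0.5248, -0.0998, 0.1586]
eef_rot: [0.0, 0.5, 0.866, 0.0]
wrist_force: [-0.2, 0.1, -0.1]
opening: 0.597
grasp_force: 0.0
```

move_tool:
  plan: {"moves":[[-0.0667, -0.0387, 0, 0, 0, 0, 0.6], [-0.1333, -0.0773, 0, 0, 0, 0, 0.6], [-0.1813, -0.1053, 0, 0, 0, 0, 0.6], [-0.1813, -0.1053, 0.04, 0, 0, 0, 0.6], [-0.1813, -0.1053, 0.0667, 0, 0, 0, 0.6], [-0.1813, -0.1053, 0.0667, 0, 0, 0, 0.6], [-0.1813, -0.1053, 0.0667, 0, 0, 0, 0.6]]}

```text
time_s: 13.55
eef_pos: [0.525, -0.2555, 0.1092]
eef_rot: [0.001, 0.5, 0.866, -0.0]
wrist_force: [-0.5, -0.2, 0.4]
opening: 0.6
grasp_force: 0.0
```

```bash
python3 -c "
from h import *
to(.525,-.2555,.048)
im,d=look('top');C=cloud('top',d)
cv2.imwrite('pics/t4.png',im[130:290,60:260].repeat(4,0).repeat(4,1)[:600,:800])
np.savez('top4.npz',im=im,d=d)"
```

```text
tool delta to (0.525, -0.2555, 0.048) [ 0.0001 -0.0001  0.0612] y-axis yaw 30.0 pos [ 0.525  -0.2555  0.1092]
```

View pics/t4.png

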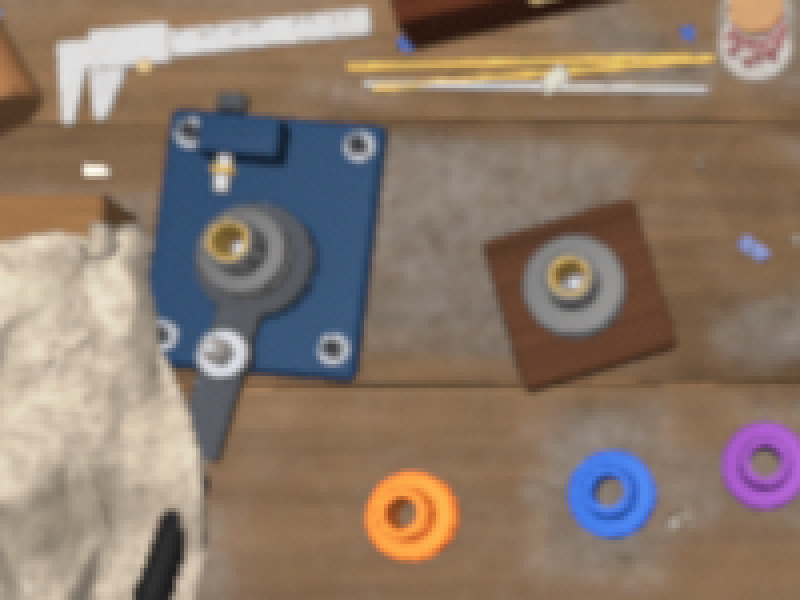

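The steel roller sits on stand A (570,280). The bare arm pin's washer is at crop (222,354), the steel former at (230,242). I'll pick up the white roller and measure the arm pin washer.

In the tool's units: 0.061 m is 0.0813, 0.055 m is 0.0733.

```bash
python3 - <<'E'
from h import *
im=np.load('top4.npz')['im'];x0,y0=103,206
c=cv2.resize(im[y0:y0+24,x0:x0+26],None,fx=8,fy=8,interpolation=2);h=cv2.cvtColor(c,cv2.COLOR_BGR2HSV)
m=cv2.inRange(h,(0,0,165),(179,45,255));m[:, :20]=0
k=cv2.convexHull(max(cv2.findContours(m,0,1)[0],key=cv2.contourArea));e=cv2.fitEllipse(k)
p=(np.array(e[0])+.5)/8-.5+[x0,y0];print(p,np.array(e[1])/8,plane('top',[p],.030),plane('top',[[222/4+60-.4,354/4+130-.4]],.03))
E
```

```text
[115.00983334 217.929739  ] [11.6848135  12.59430981] [[0.4883229  0.32646211 0.03      ]] [[0.4879423  0.32624916 0.03      ]]
```

move_tool:
  plan: {"moves":[[0, 0, 0.0267, 0, 0, 0, 0.6], [0, 0, 0.0533, 0, 0, 0, 0.6], [0, 0, 0.0733, 0, 0, 0, 0.6], [0, 0, 0.0813, 0, 0, 0, 0.6], [0, 0, 0.0813, 0, 0, 0, 0.6], [0, 0, 0.0813, 0, 0, 0, 0], [0, 0, 0.0813, 0, 0, 0, 0], [0, 0, 0.0813, 0, 0, 0, 0], [0, 0, 0.0813, 0, 0, 0, 0], [0, 0, 0.0813, 0, 0, 0, 0]]}

```text
time_s: 14.85
eef_pos: [0.5252, -0.2558, 0.0483]
eef_rot: [0.001, 0.5, 0.866, -0.0]
wrist_force: [-0.6, 0.3, 5.8]
opening: 0.306
grasp_force: 59.6
```

Lift 0.12, then 2 calls.

In the tool's units: 0.34 m is 0.4533, 0.17 m is 0.2267.

move_tool:
  plan: {"moves":[[0, 0, -0.04, 0, 0, 0, 0], [0, 0, -0.08, 0, 0, 0, 0], [0, 0, -0.1333, 0, 0, 0, 0], [0.0533, 0.0267, -0.16, 0, 0, 0, 0], [0.12, 0.06, -0.16, 0, 0, 0, 0], [0.1867, 0.0933, -0.16, 0, 0, 0, 0], [0.2533, 0.1267, -0.16, 0, 0, 0, 0], [0.32, 0.16, -0.16, 0, 0, 0, 0], [0.3867, 0.1933, -0.16, 0, 0, 0, 0], [0.4533, 0.2267, -0.16, 0, 0, 0, 0]]}

```text
time_s: 16.1
eef_pos: [0.5009, 0.1259, 0.167]
eef_rot: [-0.0, 0.5, 0.866, -0.0]
wrist_force: [0.6, 0.5, -0.4]
opening: 0.303
grasp_force: 59.8
```

move_tool:
  plan: {"moves":[[0.0667, 0.0333, 0, 0, 0, 0, 0], [0.1333, 0.0667, 0, 0, 0, 0, 0], [0.1867, 0.0933, 0, 0, 0, 0, 0], [0.2267, 0.1107, 0, 0, 0, 0, 0], [0.2433, 0.1184, 0, 0, 0, 0, 0], [0.2433, 0.1184, 0.04, 0, 0, 0, 0], [0.2433, 0.1184, 0.08, 0, 0, 0, 0], [0.2433, 0.1184, 0.1, 0, 0, 0, 0], [0.2433, 0.1184, 0.1, 0, 0, 0, 0], [0.2433, 0.1184, 0.1, 0, 0, 0, 0]]}

```text
time_s: 17.35
eef_pos: [0.4882, 0.3266, 0.0935]
eef_rot: [0.001, 0.5, 0.866, 0.001]
wrist_force: [-0.4, -0.2, -1.6]
opening: 0.303
grasp_force: 59.8
```

```bash
python3 -c "
from h import *
to(.4882,.3263,.0545)"
```

```text
tool delta to (0.4882, 0.3263, 0.0545) [-0.0003 -0.0002  0.039 ] y-axis yaw 30.0 pos [0.4882 0.3266 0.0935]
```

In the tool's units: 0.019 m is 0.0253, 0.014 m is 0.0187.

move_tool:
  plan: {"moves":[[0, 0, 0.0107, 0, 0, 0, 0], [0, 0, 0.0187, 0, 0, 0, 0], [0, 0, 0.0253, 0, 0, 0, 0], [0, 0, 0.0253, 0, 0, 0, 0]]}

```text
time_s: 17.85
eef_pos: [0.4868, 0.3264, 0.0727]
eef_rot: [-0.0, 0.5, 0.866, -0.0]
wrist_force: [-0.9, 0.2, -0.4]
opening: 0.299
grasp_force: 59.8
```

move_tool:
  plan: {"moves":[[0, 0, 0.008, 0, 0, 0, 0], [0, 0, 0.016, 0, 0, 0, 0], [0, 0, 0.0227, 0, 0, 0, 0], [0, 0, 0.026, 0, 0, 0, 0], [0, 0, 0.026, 0, 0, 0, 0]]}

```text
time_s: 18.48
eef_pos: [0.4879, 0.3268, 0.0542]
eef_rot: [0.001, 0.5, 0.866, 0.001]
wrist_force: [2.6, 0.8, 0.6]
opening: 0.301
grasp_force: 60.1
```

In the tool's units: -0.07 m is -0.0933, 0.0403 m is 0.0537.

move_tool:
  plan: {"moves":[[0, 0, 0, 0, 0, 0, 0.6], [0, 0, 0, 0, 0, 0, 0.6], [0, 0, 0, 0, 0, 0, 0.6], [0, 0, 0, 0, 0, 0, 0.6], [0, 0, -0.04, 0, 0, 0, 0.6], [0, 0, -0.08, 0, 0, 0, 0.6], [-0.0525, 0.0537, -0.0933, 0, 0, 0, 0.6], [-0.0525, 0.0537, -0.08, 0, 0, 0, 0.6], [-0.0525, 0.0537, -0.08, 0, 0, 0, 0.6], [-0.0525, 0.0537, -0.08, 0, 0, 0, 0.6]]}

```text
time_s: 19.73
eef_pos: [0.5403, 0.3127, 0.1128]
eef_rot: [-0.001, 0.5, 0.866, -0.001]
wrist_force: [0.4, -0.1, -0.3]
opening: 0.598
grasp_force: 0.0
```

```bash
python3 -c "
from h import *
to(.5426,.3125,.054)
im,d=look('scene')
g=proj('scene',[.51,.32,.06])[0].astype(int);c=cv2.resize(im[g[1]-45:g[1]+35,g[0]-45:g[0]+45],None,fx=5,fy=5,interpolation=2);cv2.imwrite(f'pics/c5.png',c)"
```

```text
tool delta to (0.5426, 0.3125, 0.054) [-0.0014  0.002   0.0588] y-axis yaw 30.1 pos [0.5403 0.3127 0.1128]
```

View pics/c5.png

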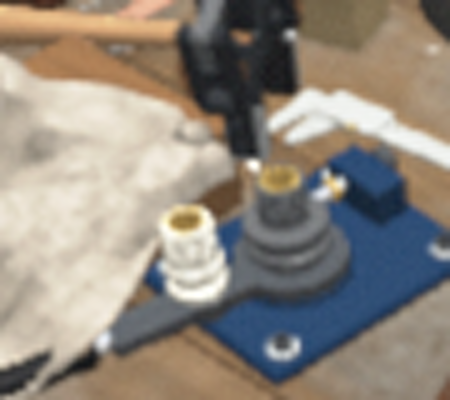

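The white roller is seated on the arm pin (190,265), level with the former. The gripper hovers above the steel former; descending and gripping.

In the tool's units: 0.0585 m is 0.078, 0.054 m is 0.072.

move_tool:
  plan: {"moves":[[-0.0013, 0.0013, 0.0267, 0, 0, 0, 0.6], [-0.0013, 0.0013, 0.0533, 0, 0, 0, 0.6], [-0.0013, 0.0013, 0.072, 0, 0, 0, 0.6], [-0.0013, 0.0013, 0.078, 0, 0, 0, 0.6], [-0.0013, 0.0013, 0.078, 0, 0, 0, 0.6]]}

```text
time_s: 20.4
eef_pos: [0.543, 0.3122, 0.0548]
eef_rot: [-0.0, 0.5, 0.866, -0.0]
wrist_force: [-0.7, -0.9, 0.8]
opening: 0.599
grasp_force: 0.0
```

```bash
python3 -c "
from h import *
to(.5426,.3125,.054)"
```

```text
tool delta to (0.5426, 0.3125, 0.054) [ 0.0004 -0.0002  0.0008] y-axis yaw 30.0 pos [0.543  0.3122 0.0548]
```

In the tool's units: 0.0005 m is 0.0007.

move_tool:
  plan: {"moves":[[0, 0, 0.0007, 0, 0, 0, 0], [0, 0, 0.0007, 0, 0, 0, 0], [0, 0, 0.0007, 0, 0, 0, 0], [0, 0, 0.0007, 0, 0, 0, 0], [0, 0, 0.0007, 0, 0, 0, 0]]}

```text
time_s: 21.02
eef_pos: [0.5439, 0.3125, 0.0558]
eef_rot: [0.001, 0.5, 0.866, 0.001]
wrist_force: [-0.2, 0.0, 5.3]
opening: 0.302
grasp_force: 59.7
```

move_tool:
  plan: {"moves":[[0, 0, -0.0267, 0, 0, 0, 0], [0, 0, -0.0533, 0, 0, 0, 0], [0, 0, -0.08, 0, 0, 0, 0], [0, 0, -0.12, 0, 0, 0, 0], [0, 0, -0.1467, 0, 0, 0, 0], [0, 0, -0.1467, 0, 0, 0, 0]]}

```text
time_s: 21.78
eef_pos: [0.5444, 0.3127, 0.1673]
eef_rot: [0.001, 0.5, 0.866, 0.002]
wrist_force: [0.2, 0.6, -3.3]
opening: 0.301
grasp_force: 60.5
```

```bash
python3 -c "
from h import *
to(.525,-.2557,.15)"
```

```text
tool delta to (0.525, -0.2557, 0.15) [-0.4824 -0.3013  0.0164] y-axis yaw 30.0 pos [0.5444 0.3127 0.1673]
```

In the tool's units: -0.44 m is -0.5867, -0.4 m is -0.5333.

move_tool:
  plan: {"moves":[[-0.0533, -0.0333, 0, 0, 0, 0, 0], [-0.1133, -0.0707, 0, 0, 0, 0, 0], [-0.1733, -0.108, 0, 0, 0, 0, 0], [-0.2333, -0.1453, 0, 0, 0, 0, 0], [-0.2933, -0.1827, 0, 0, 0, 0, 0], [-0.3533, -0.2213, 0, 0, 0, 0, 0], [-0.4133, -0.2587, 0, 0, 0, 0, 0], [-0.4733, -0.296, 0, 0, 0, 0, 0], [-0.5333, -0.3333, 0, 0, 0, 0, 0], [-0.5867, -0.3667, 0, 0, 0, 0, 0]]}

```text
time_s: 23.02
eef_pos: [0.5242, -0.2078, 0.1635]
eef_rot: [-0.001, 0.5, 0.866, 0.0]
wrist_force: [-0.5, 0.9, -2.7]
opening: 0.3
grasp_force: 60.4
```

move_tool:
  plan: {"moves":[[-0.04, -0.024, 0, 0, 0, 0, 0], [-0.056, -0.0347, 0.0133, 0, 0, 0, 0], [-0.056, -0.0347, 0.0667, 0, 0, 0, 0], [-0.056, -0.0347, 0.1067, 0, 0, 0, 0], [-0.056, -0.0347, 0.1067, 0, 0, 0, 0], [-0.056, -0.0347, 0.1067, 0, 0, 0, 0]]}

```text
time_s: 23.78
eef_pos: [0.5241, -0.2552, 0.0852]
eef_rot: [0.0, 0.5, 0.866, 0.0]
wrist_force: [0.7, -0.1, -1.4]
opening: 0.295
grasp_force: 60.4
```

```bash
python3 -c "
from h import *
to(.525,-.2557,.049)
im,d=look('top');np.savez('top6.npz',im=im,d=d);print(plane('top',[[115,200]],.03))
x0,y0=105,180
c=cv2.resize(im[y0:y0+50,x0-15:x0+45],None,fx=8,fy=8,interpolation=2);cv2.imwrite('pics/c6.png',c)"
```

```text
tool delta to (0.525, -0.2557, 0.049) [-0.0009  0.0005  0.0362] y-axis yaw 30.1 pos [ 0.5241 -0.2552  0.0852]
[[0.52848911 0.32830225 0.03      ]]
```

View pics/c6.png

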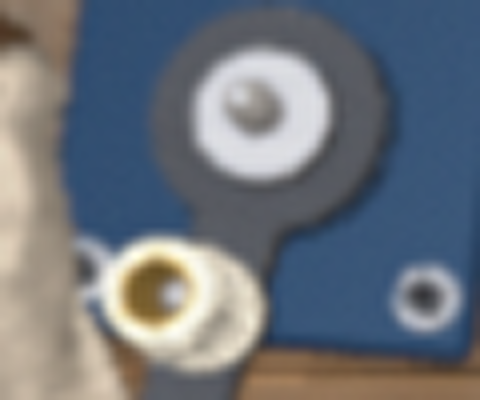

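The bare centre pin's washer is at crop (261,113), with the white roller on the arm pin at (160,300). I'll compute the centre pin and lower the steel former.

In the tool's units: 0.016 m is 0.0213, 0.012 m is 0.016.

```bash
python3 -c "
from h import *
print(plane('top',[[261/8-.44+90,113.5/8-.44+180]],.03))"
```

```text
[[0.54251857 0.31317519 0.03      ]]
```

move_tool:
  plan: {"moves":[[-0.0007, 0.0004, 0.008, 0, 0, 0, 0], [-0.0007, 0.0004, 0.016, 0, 0, 0, 0], [-0.0007, 0.0004, 0.0213, 0, 0, 0, 0], [-0.0007, 0.0004, 0.0213, 0, 0, 0, 0]]}

```text
time_s: 24.32
eef_pos: [0.5239, -0.2557, 0.0682]
eef_rot: [-0.001, 0.5, 0.866, 0.0]
wrist_force: [0.6, 0.2, -1.4]
opening: 0.3
grasp_force: 60.4
```

move_tool:
  plan: {"moves":[[0, 0, 0.008, 0, 0, 0, 0], [0, 0, 0.016, 0, 0, 0, 0], [0, 0, 0.0227, 0, 0, 0, 0], [0, 0, 0.026, 0, 0, 0, 0], [0, 0, 0.026, 0, 0, 0, 0]]}

```text
time_s: 24.95
eef_pos: [0.5244, -0.2559, 0.0498]
eef_rot: [-0.0, 0.5, 0.866, -0.0]
wrist_force: [-0.4, 2.8, 4.1]
opening: 0.302
grasp_force: 60.9
```

In the tool's units: 0.173 m is 0.2307, 0.15 m is 0.2.

move_tool:
  plan: {"moves":[[0, 0, 0, 0, 0, 0, 0.6], [0, 0, 0, 0, 0, 0, 0.6], [0, 0, 0, 0, 0, 0, 0.6], [0, 0, 0, 0, 0, 0, 0.6], [0, 0, -0.0667, 0, 0, 0, 0.6], [0, 0, -0.1333, 0, 0, 0, 0.6], [0.0667, 0.0387, -0.1333, 0, 0, 0, 0.6], [0.1333, 0.0773, -0.1333, 0, 0, 0, 0.6], [0.2, 0.116, -0.12, 0, 0, 0, 0.6], [0.2307, 0.1333, -0.0667, 0, 0, 0, 0.6]]}

```text
time_s: 26.2
eef_pos: [0.5263, -0.0541, 0.1013]
eef_rot: [0.003, 0.499, 0.867, 0.001]
wrist_force: [0.6, 0.1, -0.1]
opening: 0.6
grasp_force: 0.0
```

move_tool:
  plan: {"moves":[[0, 0, 0, 0, 0, 0, 0.6], [0, 0, 0, 0, 0, 0, 0.6]]}

```text
time_s: 26.45
eef_pos: [0.5249, -0.0569, 0.1001]
eef_rot: [0.001, 0.5, 0.866, -0.0]
wrist_force: [-1.2, -0.1, 0.4]
opening: 0.598
grasp_force: 0.0
```

```bash
python3 -c "
from h import *
to(.5248,-.0557,.0285)
im,d=look('scene')
g=proj('scene',[.525,-.056,.02])[0].astype(int);c=im[g[1]-45:g[1]+35,g[0]-45:g[0]+45]
h=proj('scene',[.525,-.256,.04])[0].astype(int);c2=im[h[1]-45:h[1]+35,h[0]-40:h[0]+30];c=cv2.resize(np.hstack([c,c2]),None,fx=5,fy=5,interpolation=2);cv2.imwrite(f'pics/c7.png',c)"
```

```text
tool delta to (0.5248, -0.0557, 0.0285) [0.0012 0.0005 0.0716] y-axis yaw 30.0 pos [ 0.5249 -0.0569  0.1001]
```

View pics/c7.png

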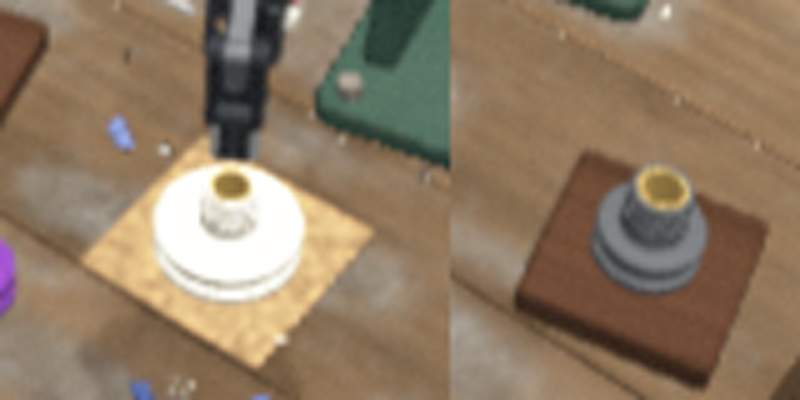

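The white former stands flat on the cork (230,230), and the steel former is seated level on stand B (655,235). I'll pick up the white former.

The rows are not in the units I measure in: shifts go in shares of 750 mm and turns go in shares of 2 rad. I convert before sending: 0.071 m is 0.0947, 0.07 m is 0.0933.

move_tool:
  plan: {"moves":[[0.0013, 0.0007, 0.04, 0, 0, 0, 0.6], [0.0013, 0.0007, 0.0733, 0, 0, 0, 0.6], [0.0013, 0.0007, 0.0933, 0, 0, 0, 0.6], [0.0013, 0.0007, 0.0947, 0, 0, 0, 0.6], [0.0013, 0.0007, 0.0947, 0, 0, 0, 0.6], [0.0013, 0.0007, 0.0947, 0, 0, 0, 0], [0.0013, 0.0007, 0.0947, 0, 0, 0, 0], [0.0013, 0.0007, 0.0947, 0, 0, 0, 0], [0.0013, 0.0007, 0.0947, 0, 0, 0, 0], [0.0013, 0.0007, 0.0947, 0, 0, 0, 0]]}

```text
time_s: 27.75
eef_pos: [0.5251, -0.0553, 0.0296]
eef_rot: [0.001, 0.5, 0.866, 0.0]
wrist_force: [-1.2, 0.2, 4.5]
opening: 0.307
grasp_force: 58.7
```

move_tool:
  plan: {"moves":[[0, 0, -0.0533, 0, 0, 0, 0], [0, 0, -0.1067, 0, 0, 0, 0], [0, 0, -0.1733, 0, 0, 0, 0], [0, 0, -0.1733, 0, 0, 0, 0], [0, 0, -0.1733, 0, 0, 0, 0]]}

```text
time_s: 28.38
eef_pos: [0.5237, -0.0548, 0.158]
eef_rot: [-0.0, 0.5, 0.866, -0.0]
wrist_force: [-0.2, 0.8, -2.6]
opening: 0.304
grasp_force: 59.6
```

```bash
python3 -c "
from h import *
to(.5425,.3130,.15)"
```

```text
tool delta to (0.5425, 0.313, 0.15) [0.309  0.2003 0.008 ] y-axis yaw 30.0 pos [ 0.5237 -0.0548  0.158 ]
```

In the tool's units: 0.309 m is 0.412, 0.295 m is 0.3933.

move_tool:
  plan: {"moves":[[0.06, 0.0387, 0, 0, 0, 0, 0], [0.12, 0.0773, 0, 0, 0, 0, 0], [0.18, 0.116, 0, 0, 0, 0, 0], [0.24, 0.156, 0, 0, 0, 0, 0], [0.3, 0.1947, 0, 0, 0, 0, 0], [0.3533, 0.2293, 0, 0, 0, 0, 0], [0.3933, 0.2547, 0, 0, 0, 0, 0], [0.412, 0.2667, 0.0267, 0, 0, 0, 0], [0.412, 0.2667, 0.06, 0, 0, 0, 0], [0.412, 0.2667, 0.06, 0, 0, 0, 0]]}

```text
time_s: 29.62
eef_pos: [0.5393, 0.3117, 0.1086]
eef_rot: [-0.003, 0.5, 0.866, -0.003]
wrist_force: [0.2, -0.4, -1.7]
opening: 0.299
grasp_force: 59.6
```

move_tool:
  plan: {"moves":[[0, 0, 0, 0, 0, 0, 0], [0, 0, 0, 0, 0, 0, 0]]}

```text
time_s: 29.88
eef_pos: [0.5435, 0.3125, 0.1143]
eef_rot: [0.001, 0.5, 0.866, 0.001]
wrist_force: [0.3, 0.4, -1.3]
opening: 0.305
grasp_force: 59.6
```

```bash
python3 -c "
from h import *
to(.5425,.3130,.0556)"
```

```text
tool delta to (0.5425, 0.313, 0.0556) [ 0.0009 -0.0007  0.0587] y-axis yaw 30.0 pos [0.5435 0.3125 0.1143]
```

In the tool's units: 0.041 m is 0.0547, 0.036 m is 0.048.

move_tool:
  plan: {"moves":[[0.0007, -0.0005, 0.016, 0, 0, 0, 0], [0.0007, -0.0005, 0.0293, 0, 0, 0, 0], [0.0007, -0.0005, 0.04, 0, 0, 0, 0], [0.0007, -0.0005, 0.048, 0, 0, 0, 0], [0.0007, -0.0005, 0.0547, 0, 0, 0, 0], [0.0007, -0.0005, 0.0547, 0, 0, 0, 0]]}

```text
time_s: 30.62
eef_pos: [0.5419, 0.3128, 0.0718]
eef_rot: [-0.0, 0.5, 0.866, -0.0]
wrist_force: [0.3, 0.2, -1.4]
opening: 0.303
grasp_force: 59.7
```

move_tool:
  plan: {"moves":[[0, 0, 0.0067, 0, 0, 0, 0], [0, 0, 0.0133, 0, 0, 0, 0], [0, 0, 0.0187, 0, 0, 0, 0], [0, 0, 0.0227, 0, 0, 0, 0], [0, 0, 0.0227, 0, 0, 0, 0]]}

```text
time_s: 31.25
eef_pos: [0.5426, 0.3131, 0.0557]
eef_rot: [0.0, 0.5, 0.866, 0.0]
wrist_force: [2.3, 1.6, 0.7]
opening: 0.304
grasp_force: 59.9
```

```bash
python3 -c "
from h import *
to(.5425,.3130,.0556)"
```

```text
tool delta to (0.5425, 0.313, 0.0556) [-0.     -0.0001  0.0001] y-axis yaw 30.0 pos [0.5426 0.3131 0.0557]
```

Down to its seat. Releasing, lifting and retreating to the right for a final look.

In the tool's units: -0.15 m is -0.2, -0.14 m is -0.1867.

move_tool:
  plan: {"moves":[[0, 0, 0, 0, 0, 0, 0.6], [0, 0, 0, 0, 0, 0, 0.6], [0, 0, 0, 0, 0, 0, 0.6], [0, 0, 0, 0, 0, 0, 0.6], [0, 0, -0.0533, 0, 0, 0, 0.6], [0, 0, -0.12, 0, 0, 0, 0.6], [0, 0, -0.1733, 0, 0, 0, 0.6], [-0.0667, -0.04, -0.1867, 0, 0, 0, 0.6], [-0.1333, -0.08, -0.1867, 0, 0, 0, 0.6], [-0.2, -0.12, -0.1867, 0, 0, 0, 0.6]]}

```text
time_s: 32.5
eef_pos: [0.5391, 0.1365, 0.1958]
eef_rot: [0.0, 0.499, 0.866, 0.0]
wrist_force: [-0.3, 0.0, -0.7]
opening: 0.605
grasp_force: 0.0
```

move_tool:
  plan: {"moves":[[-0.0667, -0.04, 0, 0, 0, 0, 0.6], [-0.1333, -0.08, 0, 0, 0, 0, 0.6], [-0.2, -0.12, 0, 0, 0, 0, 0.6], [-0.2, -0.12, 0, 0, 0, 0, 0.6], [-0.2, -0.12, 0, 0, 0, 0, 0.6]]}

```text
time_s: 33.12
eef_pos: [0.5362, -0.0368, 0.1952]
eef_rot: [-0.0, 0.5, 0.866, 0.0]
wrist_force: [-0.3, -0.7, -0.5]
opening: 0.602
grasp_force: 0.0
```

```bash
python3 -c "
from h import *
o=[]
T,d=look('top');S,_=look('scene')
P=dict(wf=(.5425,.313,.076),wr=(.488,.3263,.076),sr=(.524,.133,.07),sf=(.525,-.256,.07))
C=cloud('top',d)
for k,p in P.items():
  u,v=proj('top',p)[0].round().astype(int);print(k,C[v-7:v+8,u-7:u+8,2].max().round(4))
def z(im,n,p,r=32):
  g=proj(n,p)[0].astype(int);return cv2.resize(im[g[1]-r:g[1]+r,g[0]-r:g[0]+r],(260,260),interpolation=2)
L=[(.515,.32,.05),(.524,.133,.04),(.525,-.256,.04)]
cv2.imwrite('pics/f.png',np.vstack([np.hstack([z(T,'top',p) for p in L]),np.hstack([z(S,'scene',p) for p in L])]))"
```

```text
wf 1.0521
wr 1.0521
sr 0.075
sf 0.074
```

View pics/f.png

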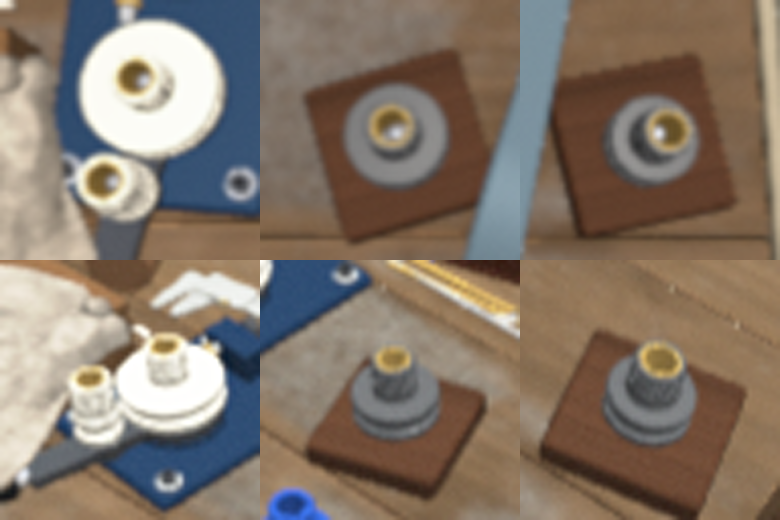

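All four wheels are down and level: the white former and roller on the bender (top left), and the steel roller and steel former on the stands, with the pins visible in the bores.

```bash
python3 -c "
from bench import workorder
print(workorder.hand_in())"
```

```text
the job is handed in; nothing more can be done
None
```

The changeover is done and handed in after about 33 s of robot time: the white former is on the centre pin, the white roller on the arm pin, the steel roller on stand A and the steel former on stand B. The final pictures show all four seated, level and released; I gave the bead jar no separate final check, but the arm never worked near it.

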